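# Start the watering programme at the potting counter

### The arm

A 6-joint arm with a two-finger parallel gripper is mounted at the origin on the work surface. World frame = base frame: x ahead of the robot, y to its left, z up, the work surface at z = 0. Lengths are in mm, angles in degrees, forces in N, time in s.
With the tool pointing down it reaches from about 275 to 725 mm from the base axis. Payload 5.6 kg.
Tool frame: the origin (TCP) lies midway between the tips of the shut fingers; the grasp point (between the pads) lies 19 mm behind it; y points along the fingers, z is the direction in which the jaws open and shut, and the axes are right-handed (so a half turn about y gives the same grasp; the last joint's range is limited). The gripper opens to 85 mm and grips with 20 to 120 N. Pads are 22 mm wide; open, the fingers measure 114 mm over their backs; the gripper's body (76 mm by 85 mm) begins 54 mm behind the grasp point. The pads swing forward as they close: fully open they stand 13 mm farther back than shut.
Start: joints at [93.369, 14.616, 6.199, 0, -81.583, -16.306], TCP at [123.11, 536.038, 205.983] pointing down, gripper open.
Joint ranges: [-168.99, 168.99], [-69.2, 112.95], [-62.41, 85.93], [-164.36, 98.24], [-168.68, -3.75], [-174.98, 174.98]. Speed limits (degrees/s): [147.25, 147.25, 180, 180, 180, 180].

### API

Orientations are given as [roll, pitch, yaw] about the fixed x, y, z axes, in that order (R = Rz(yaw) Ry(pitch) Rx(roll)).
In Python, from workcell import observe, capture, hand_in gives the robot as it stands.
- The arm moves only by the tool arm_command, never from a script. Its argument "moves" is a list of rows, each an object of numbers: "tx", "ty", "tz": the shift along the tool's x, y, z in cm; "yaw": the turn about the tool's y in rad; "grip": the gripper's target within -1 to 1 (shut at 1, half-way at 0, fully open at -1). In form: [{"tx": .., "ty": .., "tz": .., "yaw": .., "grip": ..}, ...]. A call has 1 to 8 rows; each row shifts and turns the commanded pose from where the row before left it, along the tool's axes as they then stand; what a row does not reach is not made up. A row lasts 1/10 s, in which the tool goes at most 50 mm and 8.59 degrees, less where a joint would pass 70% of its speed; a pose out of reach is approached as far as the arm can. A call is refused whole if a number of a shift passes 5 or a number of a turn 0.15, either way. A call with a gripper value outside its range is refused whole. The fingers move at their own pace and stop on an object; "force" is the grip in N (left out, the last holds). Time passes only in rows, so rows that do not move let the fingers close. It gives the time, the measured TCP pose, the force and the opening at its end, in the units of the state.
- observe(): the state, without advancing time (a new reading comes with each control period).
- capture(name): name is "scene" or "side" or "wrist"; returns a dict with "image" (480x640x3 uint8, blue, green, red), "z_map" (480x640 float32, mm along the optical axis (not along the pixel's ray), 0 where there is no reading), "camera_matrix" (3x3 intrinsics, pixels), "k1" (the pictures are not rectified: a ray, as slopes to the right and down, at radius r is drawn at 1 + k1 r^2 times it, then the intrinsics apply), "xyz" and "attitude" of the camera in the world; the wrist camera has in their place "hand_eye" (4x4, takes a point from camera to tool coordinates, whose origin is the TCP and whose axes are the tool frame's). Camera axes: x right, y down, z forward; pixel columns grow to the right and rows downward; lengths in mm; the calibration is good to about 2 mm. A picture is of the moment at which its call begins: read the wrist's pose just before it.
- hand_in(): hands the job in, once; it reports no verdict.
The state is a dict: "time_s": time; "q": joint angles; "dq": joint speeds; "joint_efforts": joint torques, N m; "ee_pos": TCP position; "ee_rot": TCP orientation; "ft_force": force on the tool from outside, world axes, zero at the start; "torque": the same for the moment, N m; "gripper_width": finger opening in mm.
Only numpy, scipy, OpenCV 4.12 (cv2) and the standard library are available. Lean on these libraries where they do the work, as an engineer would, in place of code of your own. Each camera call takes 0.05 s, during which the arm holds its last target. There are 200 camera calls.

### The job

Lift the clear cover off the watering controller by its knob and lay it flat on the cork mat without dropping it. Then start the programme: press the green key, then the yellow, then the blue, one at a time, each fully down for about a second and then let up again, but never hard, as the rubber-mounted keys give by different amounts and break if forced (about 20 N). Do not press the red key, and leave the can, bucket, pot and dibber where they are.

Things in the scene. Friction and masses are not known exactly. Their poses are not given: they have to be found in the camera images.
- console: grey plastic watering controller, 200 (x) x 170 (y) x 50 mm high, fixed to the counter; origin at the centre of its underside. A dark display strip runs along its -x edge. Four keys stand in a 2 x 2 square on its top (60 mm apart, centred 22 mm to +x of the console's centre); which colour is at which place varies
- cover: loose clear plastic weather cover with a black lower edge, standing on the console over the keys: an upside-down open box 145 x 145 x 40 mm, walls 4 mm, mass about 0.3 kg; origin at the centre of its open underside, z up. Its knob rises from the middle of its top
- cover_knob (a point): middle of the cover's orange cylindrical knob (28 mm diameter, 26 mm tall, on a 16 mm thick neck 10 mm tall); 63 mm above the cover's underside, the knob's top is 13 mm higher
- mat: cork mat, 200 x 200 x 4 mm, fixed flat on the counter; origin at the centre of its underside
- green_mount: black round seat (44 mm across, 5 mm high) of the green key, on the console's top; origin at the centre of its underside, 50 mm above the counter; carries the green key's rubber bush and cap
- green_top (a point): centre of the top face of the green key's round cap (28 mm across); at rest 26.5 mm above the console's top; the cap goes straight down
- green_key (a joint): how far the green key is pressed into its own bush: 0 released, 0.006 m fully down; its spring pushes back with 2 N at the start and 5 N fully down. The bush itself is springy rubber that also sinks under load, by an amount that differs much from key to key (under 1 mm to about 8 mm at 5 N; at most 12 mm), so the cap must travel more than 6 mm
- yellow_mount: black round seat (44 mm across, 5 mm high) of the yellow key, on the console's top; origin at the centre of its underside, 50 mm above the counter; carries the yellow key's rubber bush and cap
- yellow_top (a point): centre of the top face of the yellow key's round cap (28 mm across); at rest 26.5 mm above the console's top; the cap goes straight down
- yellow_key (a joint): how far the yellow key is pressed into its own bush: 0 released, 0.006 m fully down; its spring pushes back with 2 N at the start and 5 N fully down. The bush itself is springy rubber that also sinks under load, by an amount that differs much from key to key (under 1 mm to about 8 mm at 5 N; at most 12 mm), so the cap must travel more than 6 mm
- blue_mount: black round seat (44 mm across, 5 mm high) of the blue key, on the console's top; origin at the centre of its underside, 50 mm above the counter; carries the blue key's rubber bush and cap
- blue_top (a point): centre of the top face of the blue key's round cap (28 mm across); at rest 26.5 mm above the console's top; the cap goes straight down
- blue_key (a joint): how far the blue key is pressed into its own bush: 0 released, 0.006 m fully down; its spring pushes back with 2 N at the start and 5 N fully down. The bush itself is springy rubber that also sinks under load, by an amount that differs much from key to key (under 1 mm to about 8 mm at 5 N; at most 12 mm), so the cap must travel more than 6 mm
- red_mount: black round seat (44 mm across, 5 mm high) of the red key, on the console's top; origin at the centre of its underside, 50 mm above the counter; carries the red key's rubber bush and cap
- red_top (a point): centre of the top face of the red key's round cap (28 mm across); at rest 26.5 mm above the console's top; the cap goes straight down
- red_key (a joint): how far the red key is pressed into its own bush: 0 released, 0.006 m fully down; its spring pushes back with 2 N at the start and 5 N fully down. The bush itself is springy rubber that also sinks under load, by an amount that differs much from key to key (under 1 mm to about 8 mm at 5 N; at most 12 mm), so the cap must travel more than 6 mm
- watering_can: red plastic watering can standing on the counter, body 156 mm across, 185 mm high; origin under its body's centre
- bucket: small galvanised bucket, 120 mm across, 110 mm high; origin at the centre of its underside
- pot: green ceramic pot, 110 mm across, 95 mm high; origin at the centre of its underside
- dibber: stainless dibber lying on the counter, 200 mm long along its x, 18 mm thick; origin under its middle
Not all that is in view belongs to the job. What is shaped like the cover but purple is not meant.

How it is judged:
By the outcome, as a careful person would: the job done as asked, in the order asked, and still so for the second after the job is handed in, with the robot touching nothing.
It also fails if it takes over 72 s, if anything falls off the work surface, if the arm or the gripper's body presses on something with over 40 N, if the wrist force passes 120 N, or if a joint passes its speed limit or range.

## Working session

There is one attempt and no reset: what is moved stays moved. The work goes in short steps, Python scripts to look and compute and a tool call to move; the robot and the scene stay as the last step left them, time stands still between calls to the robot, and variables do not carry over. Pictures are saved under pics/ and viewed, about 8 in all and at most 12, crops included, and the job is handed in when it is done.

Besides the shell and the picture viewer there is one more tool, called after "Emit:" as name(argument=value, ...) on one line, values as JSON. arm_command: Moves the arm, as the interface text tells. Its arguments: {"type":"object","properties":{"moves":{"type":"array"},"force":{"type":"number"}},"required":["moves"]}

```bash
mkdir -p pics; ls; cat > h.py <<'E'
import numpy as np,cv2
from scipy.spatial.transform import Rotation as R
from workcell import observe,capture,hand_in
def cam(n):
    s=observe(); c=capture(n); c['s']=s
    if n=='wrist':
        T=np.eye(4); T[:3,:3]=R.from_euler('xyz',s['ee_rot'],degrees=True).as_matrix(); T[:3,3]=s['ee_pos']
        M=T@np.array(c['hand_eye']); c['R']=M[:3,:3]; c['t']=M[:3,3]
    else:
        c['R']=R.from_euler('xyz',c['attitude'],degrees=True).as_matrix(); c['t']=np.array(c['xyz'],float)
    return c
def slopes(c,uv):
    K=np.array(c['camera_matrix']); uv=np.atleast_2d(np.array(uv,float))
    return cv2.undistortPoints(uv[:,None],K,np.array([c['k1'],0,0,0.]))[:,0]
def ray(c,uv):
    s=slopes(c,uv); return np.c_[s,np.ones(len(s))]@c['R'].T
def onz(c,uv,z):
    d=ray(c,uv); return c['t']+d*((z-c['t'][2])/d[:,2])[:,None]
def depth(c,uv):
    d=ray(c,uv); p=np.atleast_2d(uv).astype(int); return c['t']+d*c['z_map'][p[:,1],p[:,0]][:,None]
E
python3 - <<'E'
from h import *
s=observe(); print(s)
for n in('scene','side'):
    c=cam(n); cv2.imwrite(f'pics/{n}0.png',c['image']); print(n,c['t'],c['attitude'],c['k1'],c['camera_matrix'])
E
```

```text
pics
{'time_s': 0.0, 'q': array([ 9.33700057e+01,  1.46539954e+01,  6.12905260e+00, -2.91047650e-02,
       -8.15861334e+01, -1.63041991e+01]), 'dq': array([ 0.03302239,  0.01809465, -0.01133074,  0.02472617, -0.05231165,
        0.05280745]), 'joint_efforts': array([-3.44042173e-04, -3.86633992e+01,  2.37940228e+01,  5.36548197e+00,
       -6.20601742e-03,  2.13590886e-05]), 'ee_pos': array([122.93981682, 535.4892669 , 205.07089013]), 'ee_rot': array([-8.98853092e+01,  3.55781680e-03,  1.67061524e+02]), 'ft_force': array([-0.06625834, -0.08013899,  0.08976311]), 'torque': array([ 0.05104877,  0.05181268, -0.00610303]), 'gripper_width': 85.57015744534962}
scene [1423.29909487  160.8109182  1386.79676268] [-144.49234821    0.41892271  101.77235134] -0.0560353514630218 [[563.49560532   0.         313.71180391]
 [  0.         563.49560532 247.85608854]
 [  0.           0.           1.        ]]
side [   77.48225667 -1202.53237617  1087.18708309] [-128.07607723    0.75248382  -22.70936501] 0.010841792511423563 [[537.36511335   0.         318.41391871]
 [  0.         537.36511335 245.72924593]
 [  0.           0.           1.        ]]
```

View pics/scene0.png

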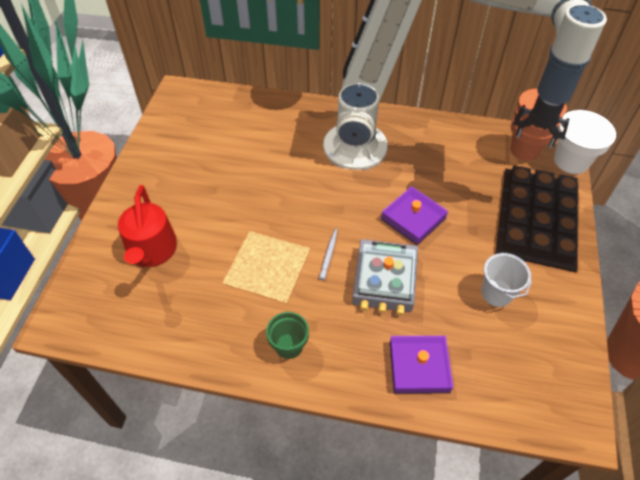

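View pics/side0.png

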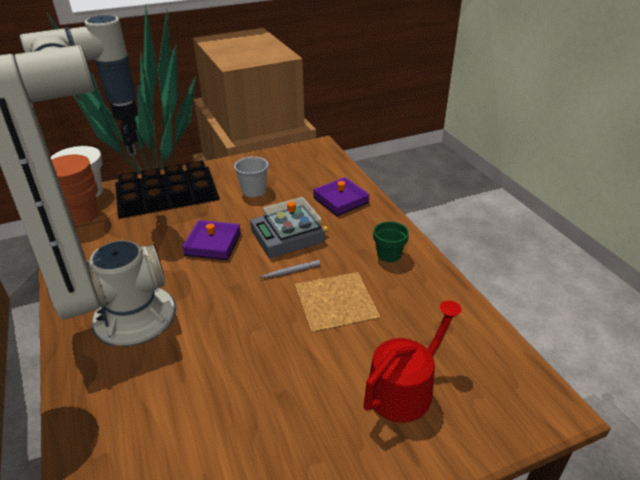

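Scene view: the orange knobs are at (389,263), on the clear cover over the console, at (415,207) and at (423,356). The last two sit on purple boxes, so only (389,263) fits. The mat is at (267,266), the can at (147,235), the pot at (288,335), the bucket at (505,278) and the dibber at (329,254). The side view agrees, with the clear cover's knob at (292,207).

```bash
python3 - <<'E'
from h import *
from scipy.optimize import least_squares
C={n:cam(n) for n in('scene','side')}
def blobs(c,lo,hi,a):
    m=cv2.inRange(cv2.cvtColor(c['image'],cv2.COLOR_BGR2HSV),lo,hi)
    n,l,st,ce=cv2.connectedComponentsWithStats(m); return [(ce[i].round(1),st[i]) for i in range(1,n) if st[i][4]>=a],l
for n in C:
    b,_=blobs(C[n],(5,190,200),(16,255,255),25); print(n,[(x[0],x[1][4],depth(C[n],x[0])[0].round()) for x in b])
def tri(p,q):
    A=[];B=[]
    for c,u in((C['scene'],p),(C['side'],q)):
        d=ray(c,[u])[0]; d/=np.linalg.norm(d); P=np.eye(3)-np.outer(d,d); A.append(P);B.append(P@c['t'])
    return np.linalg.lstsq(np.vstack(A),np.hstack(B),rcond=None)[0]
print('knob tri',tri((389,263),(292,207)))
# points
for nm,u,z in [('can',(147,225),150),('pot',(288,325),95),('bucket',(507,268),110),('dib1',(336,232),9),('dib2',(324,277),9)]:
    print(nm,onz(C['scene'],[u],z)[0].round())
# mat
for n,seed in(('scene',(267,266)),('side',(337,300))):
    c=C[n]; hsv=cv2.cvtColor(c['image'],cv2.COLOR_BGR2HSV); print(hsv[seed[1],seed[0]],hsv[seed[1]-20:seed[1]+20,seed[0]-20:seed[0]+20].reshape(-1,3).min(0),hsv[seed[1]-20:seed[1]+20,seed[0]-20:seed[0]+20].reshape(-1,3).max(0))
    m=cv2.inRange(hsv,(16,40,110),(30,190,255)); m=cv2.morphologyEx(m,5-1+0 if 0 else cv2.MORPH_CLOSE,np.ones((5,5))); m=cv2.morphologyEx(m,cv2.MORPH_OPEN,np.ones((5,5)))
    k,l,st,ce=cv2.connectedComponentsWithStats(m); i=l[seed[1],seed[0]]
    cn=max(cv2.findContours((l==i).astype('uint8'),0,1)[0],key=cv2.contourArea)[:,0]
    w=onz(c,cn,4)[:,:2].astype('float32'); print(n,'mat',cv2.minAreaRect(w))
# console top points from depth: z histogram
for n,bb in(('scene',(345,235,425,320)),('side',(245,190,335,265))):
    c=C[n]; u,v=np.meshgrid(range(bb[0],bb[2]),range(bb[1],bb[3])); P=depth(c,np.c_[u.ravel(),v.ravel()])
    print(np.histogram(P[:,2],bins=range(-10,150,8)))
    t=P[(P[:,2]>42)&(P[:,2]<110)][:,:2].astype('float32'); print(cv2.minAreaRect(t))
a=cv2.resize(C['scene']['image'][230:325,335:435],None,fx=6,fy=6,interpolation=2)
cv2.imwrite('pics/crop.png',a)
E
```

```text
scene []
side []
knob tri [545.57498411 176.36576865 111.67211736]
can [ 577. -501.  150.]
pot [774. -52.  95.]
bucket [495. 496. 110.]
dib1 [391.   5.   9.]
dib2 [559.   1.   9.]
[ 19 116 243] [ 18  96 237] [ 23 122 252]
scene mat ((546.7928466796875, -173.8833465576172), (203.13624572753906, 203.71676635742188), 82.34333038330078)
[ 16 146 173] [ 15 142 160] [ 18 158 214]
side mat ((545.57373046875, -174.65309143066406), (202.44973754882812, 199.90597534179688), 82.25520324707031)
(array([ 957, 1599,  131,  102,  153,  210,  253,  646,  133,   81,   85,
        398, 1779,  130,   18,   17,   61,   17,    0]), array([-10,  -2,   6,  14,  22,  30,  38,  46,  54,  62,  70,  78,  86,
        94, 102, 110, 118, 126, 134, 142]))
((504.796142578125, 172.33555603027344), (243.96112060546875, 171.9949951171875), 2.3456344604492188)
(array([ 299, 2706,  369,  264,  209,  230,  299,  585,  222,  105,  119,
        125,  925,  175,   14,   20,   27,   25,    0]), array([-10,  -2,   6,  14,  22,  30,  38,  46,  54,  62,  70,  78,  86,
        94, 102, 110, 118, 126, 134, 142]))
((594.9370727539062, 190.66397094726562), (376.8572998046875, 211.9134063720703), 16.457921981811523)
```

View pics/crop.png

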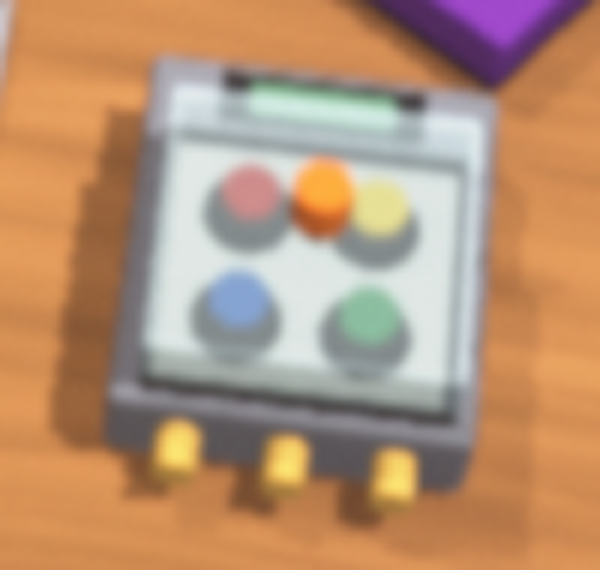

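The crop confirms it: a clear cover with a dark lower edge on the grey console, and the knob at crop (322,195). The keys in the crop are red (250,193), yellow (380,208), blue (238,300) and green (370,315). The knob triangulates to (546,176,112) against 113 expected, so I'm moving above it.

Emit:
arm_command(moves=[{"yaw": -0.113,"ty": -2},{"yaw": -0.113,"ty": -2},{"tx": -3.5,"tz": 3,"ty": -0.3},{"tx": -3.5,"tz": 3,"ty": -0.3},{"tx": -3.5,"tz": 3,"ty": -0.3},{"tx": -3.5,"tz": 3,"ty": -0.3},{"tx": -3.5,"tz": 3},{"tx": -3.5,"tz": 3}])

```text
invalid input
```

Emit:
arm_command(moves=[{"tx": -3.5,"tz": 3},{"tx": -3.5,"tz": 3},{"tx": -3.5,"tz": 3},{"tx": -3.5,"tz": 3},{"tx": -3.5,"tz": 3},{"tx": -3.5,"tz": 3},{},{}])

```text
invalid input
```

```bash
python3 - <<'E'
from h import *
s=observe(); print(s['time_s'],s['ee_pos'],s['ee_rot'],s['q'].round(1),s['ft_force'])
c=cam('wrist'); cv2.imwrite('pics/w1.png',c['image']); print(c['t'],np.array(c['hand_eye']).round(2))
E
```

```text
0.2 [123.04352995 535.74990362 205.44763313] [-8.99353214e+01  5.07091888e-03  1.67059912e+02] [ 93.4  14.6   6.2  -0.  -81.6 -16.3] [-0.09023894 -0.50931091 -0.78502194]
[189.66870402 520.83099714 372.76683898] [[  -0.      0.96    0.27  -68.29]
 [  -0.     -0.27    0.96 -167.31]
 [   1.     -0.      0.     -0.19]
 [   0.      0.      0.      1.  ]]
```

View pics/w1.png

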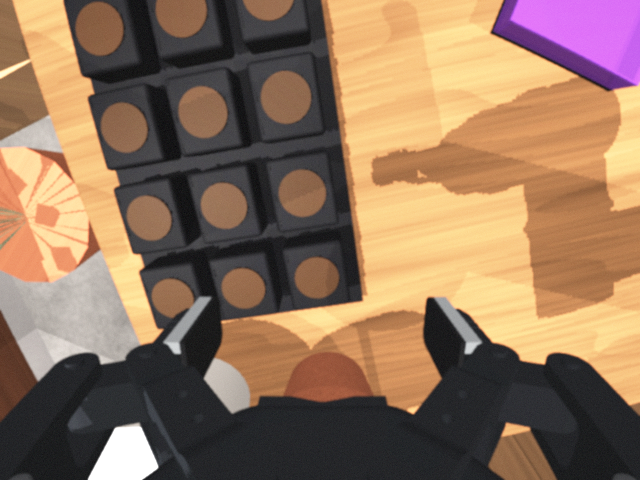

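The wrist picture shows only the start area (seed tray, purple edge): the calls were refused. Every row probably needs all five fields.

Emit:
arm_command(moves=[{"tx": 0,"ty": -2,"tz": 0,"yaw": -0.113,"grip": -1},{"tx": 0,"ty": -2,"tz": 0,"yaw": -0.113,"grip": -1},{"tx": -3.5,"ty": -0.3,"tz": 3,"yaw": 0,"grip": -1},{"tx": -3.5,"ty": -0.3,"tz": 3,"yaw": 0,"grip": -1},{"tx": -3.5,"ty": -0.3,"tz": 3,"yaw": 0,"grip": -1},{"tx": -3.5,"ty": -0.3,"tz": 3,"yaw": 0,"grip": -1},{"tx": -3.5,"ty": 0,"tz": 3,"yaw": 0,"grip": -1},{"tx": -3.5,"ty": 0,"tz": 3,"yaw": 0,"grip": -1}])

```text
time_s: 1.05
ee_pos: [334.2, 354.6, 258.2]
ee_rot: [-90.0, 0.0, -180.0]
ft_force: [0.5, 1.5, -0.2]
gripper_width: 85.3
```

Emit:
arm_command(moves=[{"tx": -3.5,"ty": 0,"tz": 3,"yaw": 0,"grip": -1},{"tx": -3.5,"ty": 0,"tz": 3,"yaw": 0,"grip": -1},{"tx": -3.5,"ty": 0,"tz": 3,"yaw": 0,"grip": -1},{"tx": -3.5,"ty": 0,"tz": 3,"yaw": 0,"grip": -1},{"tx": -3.5,"ty": 0,"tz": 3,"yaw": 0,"grip": -1},{"tx": -3.5,"ty": 0,"tz": 3,"yaw": 0,"grip": -1},{"tx": 0,"ty": 0,"tz": 0,"yaw": 0,"grip": -1},{"tx": 0,"ty": 0,"tz": 0,"yaw": 0,"grip": -1}])

```text
time_s: 1.85
ee_pos: [543.6, 175.2, 257.2]
ee_rot: [-90.0, -0.1, 179.9]
ft_force: [0.1, 0.4, -0.3]
gripper_width: 85.6
```

```bash
python3 - <<'E'
from h import *
s=observe(); print(s['time_s'],s['ee_pos'],s['ee_rot'],s['q'].round(1),s['ft_force'])
c=cam('wrist'); cv2.imwrite('pics/w2.png',c['image']); print(c['t'])
E
```

```text
1.85 [543.61734209 175.24057042 257.21403485] [-8.99714817e+01 -6.92760415e-02  1.79876431e+02] [ 33.5  16.7  16.4  -0.  -89.7  56.3] [ 0.12326771  0.41411333 -0.33462881]
[612.16750658 175.49907781 424.44376667]
```

View pics/w2.png

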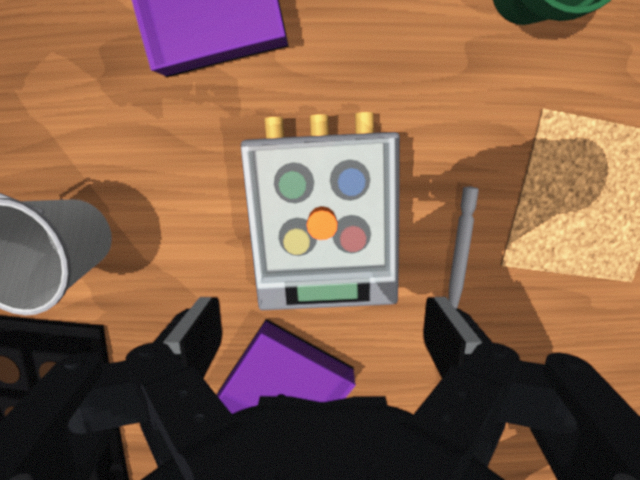

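The wrist view shows the knob at (322,224), green (294,183), blue (351,180), yellow (296,241), red (352,236), and the purple decoys clear of the path. Now measuring.

```bash
cat > keys.py <<'E'
from h import *
def cen(c,lo,hi,box):
    x0,y0,x1,y1=box; m=cv2.inRange(cv2.cvtColor(c['image'],cv2.COLOR_BGR2HSV)[y0:y1,x0:x1],lo,hi)
    n,l,st,ce=cv2.connectedComponentsWithStats(m); i=1+st[1:,4].argmax(); return ce[i]+[x0,y0],st[i][4],st[i][2:4]
E
python3 - <<'E'
from keys import *
c=cam('wrist'); 
for nm,u in [('green',(294,183)),('blue',(351,180)),('yellow',(296,241)),('red',(352,236)),('knob',(322,224))]:
    b=cv2.cvtColor(c['image'],cv2.COLOR_BGR2HSV)[u[1],u[0]].astype(int)
    lo=np.clip(b-[5,45,60],0,255);hi=np.clip(b+[5,45,60],0,255)
    p,a,wh=cen(c,tuple(map(int,lo)),tuple(map(int,hi)),(u[0]-24,u[1]-24,u[0]+24,u[1]+24))
    print(nm,b,p.round(1),a,wh,onz(c,[p],126 if nm=='knob' else 76.5).round(1),depth(c,[p]).round(1))
# console bottom corners at z=50 by eye
print(onz(c,[(242,143),(399,133),(398,304),(259,307)],50).round(1))
print('cover edge',onz(c,[(250,150),(391,143),(390,280),(260,287)],50).round(1))
u,v=np.meshgrid(range(243,400),range(133,308));P=depth(c,np.c_[u.ravel(),v.ravel()])
for lo,hi in((46,56),(86,96)):
    t=P[(P[:,2]>lo)&(P[:,2]<hi)][:,:2].astype('float32'); print(len(t),cv2.minAreaRect(t),np.median(P[(P[:,2]>lo)&(P[:,2]<hi)][:,2]), np.median(t,0))
E
```

```text
green [ 69  59 174] [293.  183.9] 662 [29 29] [[573.6 205.2  76.5]] [[574.9 204.2  88.3]]
blue [109  88 189] [352.  181.2] 626 [29 29] [[576.3 145.8  76.5]] [[577.7 147.   90. ]]
yellow [ 25  94 224] [296.9 240.7] 549 [27 26] [[514.3 202.4  76.5]] [[517.7 201.5  88.8]]
red [  1  91 193] [353.5 238.3] 533 [26 27] [[516.9 143.   76.5]] [[520.6 144.3  89.9]]
knob [ 16 173 249] [322.5 224. ] 701 [30 29] [[543.6 175.6 126. ]] [[543.7 175.6 126.5]]
[[614.1 260.4  50. ]
 [624.2  95.2  50. ]
 [427.9  84.8  50. ]
 [424.3 251.8  50. ]]
cover edge [[606.8 252.3  50. ]
 [613.9 103.1  50. ]
 [459.   96.3  50. ]
 [450.3 249.2  50. ]]
4473 ((522.6258544921875, 173.1087646484375), (199.14755249023438, 168.52127075195312), 2.831435203552246) 49.76584627526893 [446.34818 160.52954]
20012 ((542.716796875, 175.67636108398438), (146.05731201171875, 145.25949096679688), 3.2182624340057373) 89.46496726906594 [551.3667  175.05156]
```

Everything agrees: cover top z 89.5, size 146×145, yaw about 3°; key spacing 59.7 mm. The tool is already centred over the knob, so I'm descending and gripping.

Emit:
arm_command(moves=[{"tx": 0,"ty": 4,"tz": 0,"yaw": 0,"grip": -1},{"tx": 0,"ty": 4,"tz": 0,"yaw": 0,"grip": -1},{"tx": 0,"ty": 3,"tz": 0,"yaw": 0,"grip": -1},{"tx": 0,"ty": 2,"tz": 0,"yaw": 0,"grip": -1},{"tx": 0,"ty": 1.5,"tz": 0,"yaw": 0,"grip": -1},{"tx": 0,"ty": 1.0,"tz": 0,"yaw": 0,"grip": -1},{"tx": 0,"ty": 0.5,"tz": 0,"yaw": 0,"grip": -1},{"tx": 0,"ty": 0,"tz": 0,"yaw": 0,"grip": -1}])

```text
time_s: 2.75
ee_pos: [542.8, 176.6, 98.0]
ee_rot: [-90.0, -0.0, -179.9]
ft_force: [-0.6, -1.0, 0.7]
gripper_width: 85.1
```

Emit:
arm_command(moves=[{"tx": 0,"ty": 0,"tz": 0,"yaw": 0,"grip": 1},{"tx": 0,"ty": 0,"tz": 0,"yaw": 0,"grip": 1},{"tx": 0,"ty": 0,"tz": 0,"yaw": 0,"grip": 1},{"tx": 0,"ty": 0,"tz": 0,"yaw": 0,"grip": 1},{"tx": 0,"ty": 0,"tz": 0,"yaw": 0,"grip": 1},{"tx": 0,"ty": 0,"tz": 0,"yaw": 0,"grip": 1},{"tx": 0,"ty": 0,"tz": 0,"yaw": 0,"grip": 1},{"tx": 0,"ty": 0,"tz": 0,"yaw": 0,"grip": 1}], force=50)

```text
time_s: 3.55
ee_pos: [543.5, 176.0, 98.8]
ee_rot: [-90.0, 0.1, -180.0]
ft_force: [-1.6, -2.0, 4.9]
gripper_width: 23.4
```

Emit:
arm_command(moves=[{"tx": 0,"ty": 0,"tz": 0,"yaw": 0,"grip": 1},{"tx": 0,"ty": 0,"tz": 0,"yaw": 0,"grip": 1},{"tx": 0,"ty": 0,"tz": 0,"yaw": 0,"grip": 1}])

```text
time_s: 3.85
ee_pos: [543.5, 176.0, 98.8]
ee_rot: [-90.0, 0.1, -180.0]
ft_force: [-1.9, -1.4, 5.3]
gripper_width: 23.2
```

```bash
python3 - <<'E'
from h import *
print(observe()['gripper_width'],observe()['ft_force'])
c=cam('wrist'); cv2.imwrite('pics/w3.png',c['image'])
E
```

```text
23.173029769668073 [-1.88345505 -1.40399306  5.25758845]
```

View pics/w3.png

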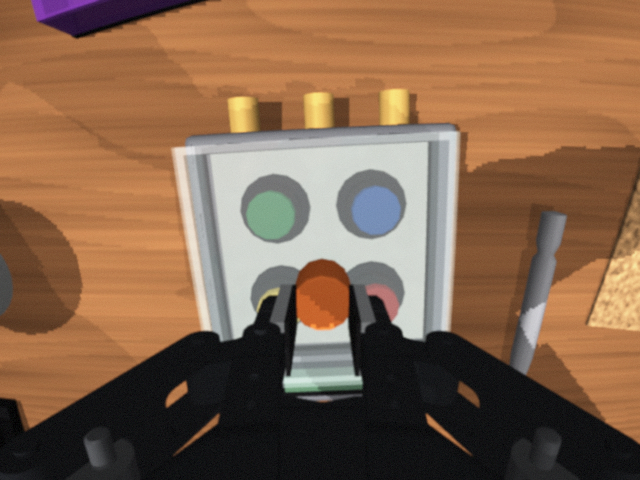

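The picture shows the knob at (322,300) held between both pads. Lifting gently.

Emit:
arm_command(moves=[{"tx": 0,"ty": -0.5,"tz": 0,"yaw": 0,"grip": 1},{"tx": 0,"ty": -1,"tz": 0,"yaw": 0,"grip": 1},{"tx": 0,"ty": -1.5,"tz": 0,"yaw": 0,"grip": 1},{"tx": 0,"ty": -2,"tz": 0,"yaw": 0,"grip": 1},{"tx": 0,"ty": -2,"tz": 0,"yaw": 0,"grip": 1},{"tx": 0,"ty": -2,"tz": 0,"yaw": 0,"grip": 1},{"tx": 0,"ty": -1,"tz": 0,"yaw": 0,"grip": 1},{"tx": 0,"ty": 0,"tz": 0,"yaw": 0,"grip": 1}])

```text
time_s: 4.7
ee_pos: [543.9, 176.5, 199.3]
ee_rot: [-90.1, 0.1, -180.0]
ft_force: [0.4, 0.4, -3.8]
gripper_width: 22.9
```

```bash
python3 - <<'E'
from h import *
s=observe(); print(s['ee_pos'],s['ft_force'],s['gripper_width'])
c=cam('wrist')
u,v=np.meshgrid(range(100,540),range(80,330));P=depth(c,np.c_[u.ravel(),v.ravel()])
Q=P[(P[:,2]>172)&(P[:,2]<210)]; print(np.median(Q[:,2]),cv2.minAreaRect(Q[:,:2].astype('float32')))
A=np.c_[Q[:,:2]-Q[:,:2].mean(0),np.ones(len(Q))]; print(np.linalg.lstsq(A,Q[:,2],rcond=None)[0])
E
```

```text
[543.85863785 176.514839   199.33469167] [ 0.4454057   0.44714589 -3.84171857] 22.909389042426827
189.97615920424604 ((561.0211181640625, 177.80026245117188), (111.32819366455078, 146.32925415039062), 2.788543224334717)
[2.95337361e-03 1.84456157e-03 1.90069450e+02]
```

The cover is level and fully held (weight −3.8 N, top at z 190). Carrying it to the mat centre (546,−174).

Emit:
arm_command(moves=[{"tx": 0,"ty": 0,"tz": 1.5,"yaw": 0,"grip": 1},{"tx": 0,"ty": 0,"tz": 3,"yaw": 0,"grip": 1},{"tx": 0,"ty": 0,"tz": 4,"yaw": 0,"grip": 1},{"tx": 0,"ty": 0,"tz": 4,"yaw": 0,"grip": 1},{"tx": 0,"ty": 0,"tz": 4,"yaw": 0,"grip": 1},{"tx": 0,"ty": 0,"tz": 4,"yaw": 0,"grip": 1},{"tx": -0.2,"ty": 0,"tz": 4,"yaw": 0,"grip": 1},{"tx": 0,"ty": 0,"tz": 4,"yaw": 0,"grip": 1}])

```text
time_s: 5.55
ee_pos: [544.1, -110.9, 196.6]
ee_rot: [-90.0, -0.1, 180.0]
ft_force: [1.3, -0.3, -3.2]
gripper_width: 23.3
```

Emit:
arm_command(moves=[{"tx": 0,"ty": 0,"tz": 3.5,"yaw": 0,"grip": 1},{"tx": 0,"ty": 0,"tz": 2,"yaw": 0,"grip": 1},{"tx": 0,"ty": 0,"tz": 1,"yaw": 0,"grip": 1},{"tx": 0,"ty": 0,"tz": 0,"yaw": 0.06,"grip": 1},{"tx": 0,"ty": 0,"tz": 0,"yaw": 0.06,"grip": 1},{"tx": 0,"ty": 0,"tz": 0,"yaw": 0.06,"grip": 1},{"tx": 0,"ty": 0,"tz": 0,"yaw": 0,"grip": 1},{"tx": 0,"ty": 0,"tz": 0,"yaw": 0,"grip": 1}])

```text
time_s: 6.35
ee_pos: [544.9, -173.6, 197.4]
ee_rot: [-90.0, -0.1, 169.8]
ft_force: [0.7, -0.3, -2.9]
gripper_width: 22.8
```

Target TCP z is about 53. Going down to about 60 first, then slowly.

Emit:
arm_command(moves=[{"tx": 0,"ty": 2,"tz": 0,"yaw": 0,"grip": 1},{"tx": 0,"ty": 3,"tz": 0,"yaw": 0,"grip": 1},{"tx": 0,"ty": 3,"tz": 0,"yaw": 0,"grip": 1},{"tx": 0,"ty": 2.5,"tz": 0,"yaw": 0,"grip": 1},{"tx": 0,"ty": 1.5,"tz": 0,"yaw": 0,"grip": 1},{"tx": 0,"ty": 1,"tz": 0,"yaw": 0,"grip": 1},{"tx": 0,"ty": 0.5,"tz": 0,"yaw": 0,"grip": 1},{"tx": 0,"ty": 0,"tz": 0,"yaw": 0,"grip": 1}])

```text
time_s: 7.15
ee_pos: [545.2, -173.8, 62.8]
ee_rot: [-90.0, -0.0, 169.7]
ft_force: [0.4, -0.1, -3.5]
gripper_width: 22.9
```

Emit:
arm_command(moves=[{"tx": 0,"ty": 0.2,"tz": 0,"yaw": 0,"grip": 1},{"tx": 0,"ty": 0.2,"tz": 0,"yaw": 0,"grip": 1},{"tx": 0,"ty": 0.1,"tz": 0,"yaw": 0,"grip": 1},{"tx": 0,"ty": 0.1,"tz": 0,"yaw": 0,"grip": 1},{"tx": 0,"ty": 0,"tz": 0,"yaw": 0,"grip": 1},{"tx": 0,"ty": 0,"tz": 0,"yaw": 0,"grip": 1}])

```text
time_s: 7.75
ee_pos: [545.3, -173.9, 57.1]
ee_rot: [-90.0, 0.0, 169.7]
ft_force: [-0.2, -0.3, -4.0]
gripper_width: 23.1
```

Emit:
arm_command(moves=[{"tx": 0,"ty": 0.1,"tz": 0,"yaw": 0,"grip": 1},{"tx": 0,"ty": 0.1,"tz": 0,"yaw": 0,"grip": 1},{"tx": 0,"ty": 0.1,"tz": 0,"yaw": 0,"grip": 1},{"tx": 0,"ty": 0,"tz": 0,"yaw": 0,"grip": 1},{"tx": 0,"ty": 0,"tz": 0,"yaw": 0,"grip": 1}])

```text
time_s: 8.25
ee_pos: [545.2, -173.9, 53.9]
ee_rot: [-90.0, -0.0, 169.7]
ft_force: [-0.2, 0.3, -4.1]
gripper_width: 23.3
```

Emit:
arm_command(moves=[{"tx": 0,"ty": 0.05,"tz": 0,"yaw": 0,"grip": 1},{"tx": 0,"ty": 0,"tz": 0,"yaw": 0,"grip": 1},{"tx": 0,"ty": 0,"tz": 0,"yaw": 0,"grip": 1}])

```text
time_s: 8.55
ee_pos: [545.3, -173.9, 53.5]
ee_rot: [-90.0, 0.0, 169.7]
ft_force: [-0.7, 0.4, -3.2]
gripper_width: 23.3
```

Emit:
arm_command(moves=[{"tx": 0,"ty": 0.05,"tz": 0,"yaw": 0,"grip": 1},{"tx": 0,"ty": 0.05,"tz": 0,"yaw": 0,"grip": 1},{"tx": 0,"ty": 0,"tz": 0,"yaw": 0,"grip": 1},{"tx": 0,"ty": 0,"tz": 0,"yaw": 0,"grip": 1}])

```text
time_s: 8.95
ee_pos: [545.5, -173.8, 52.9]
ee_rot: [-90.0, 0.0, 169.7]
ft_force: [-0.6, 0.1, 0.6]
gripper_width: 23.1
```

Emit:
arm_command(moves=[{"tx": 0,"ty": 0,"tz": 0,"yaw": 0,"grip": 1},{"tx": 0,"ty": 0,"tz": 0,"yaw": 0,"grip": 1}])

```text
time_s: 9.15
ee_pos: [545.5, -173.9, 52.9]
ee_rot: [-90.0, 0.0, 169.7]
ft_force: [-0.5, 2.6, 2.2]
gripper_width: 22.6
```

Weight is now off (contact on the mat). Releasing and rising.

Emit:
arm_command(moves=[{"tx": 0,"ty": 0,"tz": 0,"yaw": 0,"grip": 0.2},{"tx": 0,"ty": 0,"tz": 0,"yaw": 0,"grip": -0.3},{"tx": 0,"ty": 0,"tz": 0,"yaw": 0,"grip": -1},{"tx": 0,"ty": 0,"tz": 0,"yaw": 0,"grip": -1},{"tx": 0,"ty": 0,"tz": 0,"yaw": 0,"grip": -1},{"tx": 0,"ty": 0,"tz": 0,"yaw": 0,"grip": -1},{"tx": 0,"ty": 0,"tz": 0,"yaw": 0,"grip": -1},{"tx": 0,"ty": 0,"tz": 0,"yaw": 0,"grip": -1}])

```text
time_s: 9.95
ee_pos: [545.3, -173.9, 52.5]
ee_rot: [-90.0, 0.0, 169.7]
ft_force: [0.1, 0.8, -0.7]
gripper_width: 85.3
```

Emit:
arm_command(moves=[{"tx": 0,"ty": -1,"tz": 0,"yaw": 0,"grip": -1},{"tx": 0,"ty": -2,"tz": 0,"yaw": 0,"grip": -1},{"tx": 0,"ty": -3,"tz": 0,"yaw": 0,"grip": -1},{"tx": 0,"ty": -4,"tz": 0,"yaw": -0.06,"grip": -1},{"tx": 0,"ty": -4,"tz": 0,"yaw": -0.06,"grip": -1},{"tx": 0,"ty": -1,"tz": 0,"yaw": -0.06,"grip": 1},{"tx": 0,"ty": 0,"tz": 0,"yaw": 0,"grip": 1},{"tx": 0,"ty": 0,"tz": 0,"yaw": 0,"grip": 1}])

```text
time_s: 10.75
ee_pos: [544.9, -173.6, 202.0]
ee_rot: [-90.0, -0.0, 179.9]
ft_force: [-0.5, -0.1, -1.3]
gripper_width: 44.2
```

```bash
python3 - <<'E'
from h import *
c=cam('wrist'); cv2.imwrite('pics/w4.png',c['image'])
print(c['s']['ee_pos'],c['s']['ee_rot'],c['s']['gripper_width'],c['s']['ft_force'])
u,v=np.meshgrid(range(0,640),range(0,330));P=depth(c,np.c_[u.ravel(),v.ravel()])
Q=P[(P[:,2]>36)&(P[:,2]<52)&(abs(P[:,0]-545)<95)&(abs(P[:,1]+174)<95)]; print(np.median(Q[:,2]),cv2.minAreaRect(Q[:,:2].astype('float32')))
A=np.c_[Q[:,:2]-Q[:,:2].mean(0),np.ones(len(Q))]; print(np.linalg.lstsq(A,Q[:,2],rcond=None)[0])
E
```

```text
[ 544.85513634 -173.60777282  202.03583313] [-9.00358398e+01 -3.66992307e-02  1.79913917e+02] 44.24227734080961 [-0.48007358 -0.09760809 -1.30635796]
43.50171672991539 ((544.7221069335938, -174.22103881835938), (145.9560546875, 146.17149353027344), 82.90718078613281)
[-1.80021990e-03 -1.37620976e-03  4.34937373e+01]
```

View pics/w4.png

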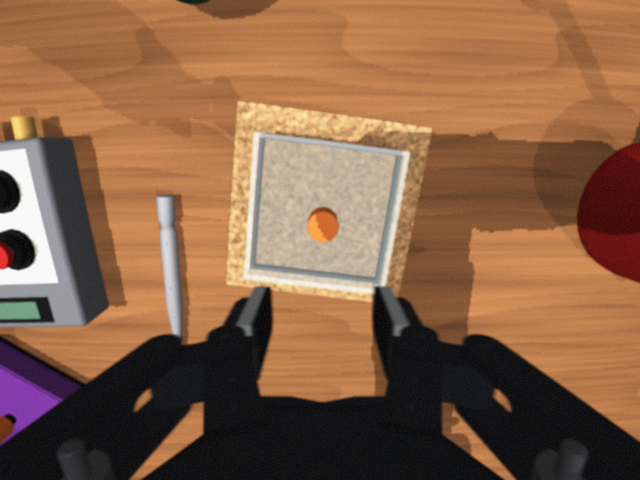

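The cover lies flat inside the mat (knob at (322,225); top z 43.5, tilt ≈0.1°). Returning over the console with the fingers shut.

Emit:
arm_command(moves=[{"tx": 0,"ty": 0,"tz": -4,"yaw": 0,"grip": 1},{"tx": 0,"ty": 0,"tz": -4.5,"yaw": 0,"grip": 1},{"tx": 0,"ty": 0,"tz": -4.5,"yaw": 0,"grip": 1},{"tx": 0,"ty": 0,"tz": -4.5,"yaw": 0,"grip": 1},{"tx": 0,"ty": 0,"tz": -4.5,"yaw": 0,"grip": 1},{"tx": 0,"ty": 0,"tz": -4.5,"yaw": 0,"grip": 1},{"tx": 0,"ty": 0,"tz": -4.5,"yaw": 0,"grip": 1},{"tx": 0,"ty": 0,"tz": -4,"yaw": 0,"grip": 1}])

```text
time_s: 11.6
ee_pos: [544.1, 177.9, 200.9]
ee_rot: [-89.9, -0.2, 180.0]
ft_force: [1.2, 0.3, 1.0]
gripper_width: -0.2
```

Emit:
arm_command(moves=[{"tx": 0,"ty": 0,"tz": 0,"yaw": 0,"grip": 1},{"tx": 0,"ty": 0,"tz": 0,"yaw": 0,"grip": 1},{"tx": 0,"ty": 0,"tz": 0,"yaw": 0,"grip": 1}])

```text
time_s: 11.9
ee_pos: [544.8, 175.4, 201.7]
ee_rot: [-89.9, -0.1, 180.0]
ft_force: [-0.4, -0.6, 0.5]
gripper_width: -0.2
```

```bash
python3 - <<'E'
from keys import *
c=cam('wrist'); cv2.imwrite('pics/w5.png',c['image']); s=c['s']; print(s['time_s'],s['ee_pos'],s['ee_rot'],s['gripper_width'],s['ft_force'])
K=np.array(c['camera_matrix'])
for nm,X,lo,hi in [('green',(574,205,76.5),(45,90,50),(85,255,255)),('blue',(577,146,76.5),(100,90,50),(125,255,255)),('yellow',(515,202,76.5),(20,110,80),(36,255,255)),('red',(517,143,76.5),(0,120,80),(6,255,255))]:
    Rw=c['R'].T; u=cv2.projectPoints(np.array([X],float),cv2.Rodrigues(Rw)[0],-Rw@c['t'],K,np.array([c['k1'],0,0,0.]))[0][0,0].astype(int)
    p,a,wh=cen(c,lo,hi,(u[0]-35,u[1]-35,u[0]+35,u[1]+35))
    x,y=p.astype(int); 
    print(nm,u,p.round(1),a,wh,onz(c,[p],76.5).round(1),depth(c,[p]).round(1))
E
```

```text
11.9 [544.84023516 175.37243302 201.66308238] [-8.99381745e+01 -8.31967901e-02  1.79960873e+02] -0.18935725986003962 [-0.44631237 -0.60291219  0.54011725]
green [287 192] [286.6 193.1] 914 [34 35] [[573.7 205.4  76.5]] [[573.5 205.5  75.5]]
blue [356 189] [356.6 189.8] 949 [35 35] [[576.5 145.9  76.5]] [[576.4 145.8  76. ]]
yellow [292 258] [291.9 258.4] 772 [32 31] [[515.2 202.3  76.5]] [[515.2 202.3  76.4]]
red [358 256] [357.9 255.8] 765 [33 30] [[517.5 143.2  76.5]] [[517.3 143.1  75.9]]
```

View pics/w5.png

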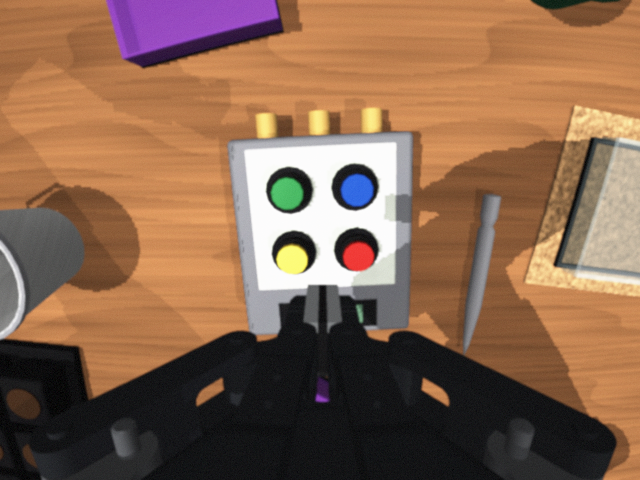

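All four cap centres are confirmed: green (286,193), blue (356,190), yellow (292,258), red (358,256), with heights about 76. Moving over green (573.7,205.4), then down near the cap.

Emit:
arm_command(moves=[{"tx": -2.9,"ty": 2,"tz": -3,"yaw": 0,"grip": 1},{"tx": 0,"ty": 3,"tz": 0,"yaw": 0,"grip": 1},{"tx": 0,"ty": 3,"tz": 0,"yaw": 0,"grip": 1},{"tx": 0,"ty": 2,"tz": 0,"yaw": 0,"grip": 1},{"tx": 0,"ty": 1.2,"tz": 0,"yaw": 0,"grip": 1},{"tx": 0,"ty": 0.7,"tz": 0,"yaw": 0,"grip": 1},{"tx": 0,"ty": 0,"tz": 0,"yaw": 0,"grip": 1},{"tx": 0,"ty": 0,"tz": 0,"yaw": 0,"grip": 1}])

```text
time_s: 12.75
ee_pos: [574.9, 206.2, 84.7]
ee_rot: [-90.0, 0.1, 180.0]
ft_force: [0.2, 0.4, 0.3]
gripper_width: 0.1
```

Emit:
arm_command(moves=[{"tx": 0,"ty": 0.1,"tz": 0,"yaw": 0,"grip": 1},{"tx": 0,"ty": 0.1,"tz": 0,"yaw": 0,"grip": 1},{"tx": 0,"ty": 0.1,"tz": 0,"yaw": 0,"grip": 1},{"tx": 0,"ty": 0.1,"tz": 0,"yaw": 0,"grip": 1},{"tx": 0,"ty": 0,"tz": 0,"yaw": 0,"grip": 1}])

```text
time_s: 13.25
ee_pos: [574.1, 206.1, 79.4]
ee_rot: [-90.0, -0.0, -180.0]
ft_force: [-0.4, 0.5, -0.4]
gripper_width: -0.2
```

Emit:
arm_command(moves=[{"tx": 0,"ty": 0.1,"tz": 0,"yaw": 0,"grip": 1},{"tx": 0,"ty": 0.1,"tz": 0,"yaw": 0,"grip": 1},{"tx": 0,"ty": 0.1,"tz": 0,"yaw": 0,"grip": 1},{"tx": 0,"ty": 0.1,"tz": 0,"yaw": 0,"grip": 1},{"tx": 0,"ty": 0.1,"tz": 0,"yaw": 0,"grip": 1},{"tx": 0,"ty": 0.1,"tz": 0,"yaw": 0,"grip": 1},{"tx": 0,"ty": 0,"tz": 0,"yaw": 0,"grip": 1}])

```text
time_s: 13.95
ee_pos: [574.1, 206.1, 73.3]
ee_rot: [-90.0, -0.0, -180.0]
ft_force: [0.6, 0.1, -0.5]
gripper_width: -0.2
```

Emit:
arm_command(moves=[{"tx": 0,"ty": 0.1,"tz": 0,"yaw": 0,"grip": 1},{"tx": 0,"ty": 0.1,"tz": 0,"yaw": 0,"grip": 1},{"tx": 0,"ty": 0,"tz": 0,"yaw": 0,"grip": 1}])

```text
time_s: 14.25
ee_pos: [574.1, 206.1, 71.3]
ee_rot: [-90.0, -0.0, -180.0]
ft_force: [0.2, 0.0, 0.4]
gripper_width: -0.1
```

Emit:
arm_command(moves=[{"tx": 0,"ty": 0.1,"tz": 0,"yaw": 0,"grip": 1},{"tx": 0,"ty": 0.1,"tz": 0,"yaw": 0,"grip": 1},{"tx": 0,"ty": 0,"tz": 0,"yaw": 0,"grip": 1}])

```text
time_s: 14.55
ee_pos: [574.1, 206.1, 69.3]
ee_rot: [-90.0, -0.0, -180.0]
ft_force: [0.7, 0.3, 0.8]
gripper_width: -0.3
```

```bash
python3 - <<'E'
from h import *
c=cam('wrist'); d=cam('side'); print(c['s']['ee_pos'],c['s']['ft_force'],d['s']['ft_force'])
a=cv2.resize(c['image'][120:340,200:460],(520,440)); b=cv2.resize(d['image'][190:260,240:340],(600,420),interpolation=2)[:, 150:430]
cv2.imwrite('pics/w6.png',np.hstack([a[:420],b]))
E
```

```text
[574.05342604 206.10090388  69.27418628] [0.74924535 0.33123192 0.75028346] [-1.13378886 -0.4335488   0.39181127]
```

View pics/w6.png

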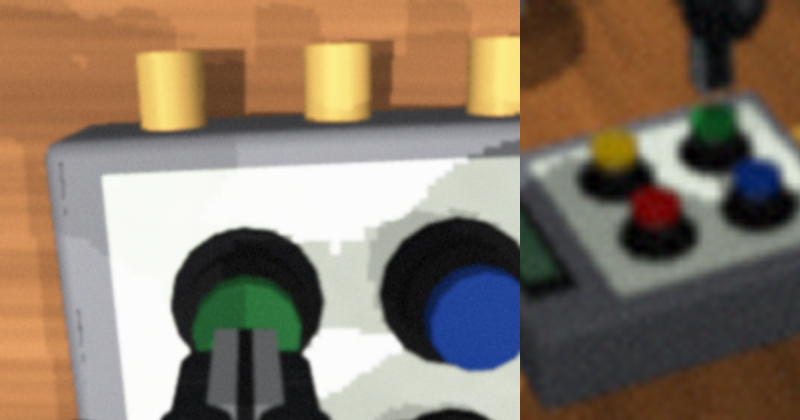

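The tips (side crop (712,88)) are still a little above the green cap (714,105), and centred on it, so there is no contact yet. Continuing down guided by the force.

Emit:
arm_command(moves=[{"tx": 0,"ty": 0.1,"tz": 0,"yaw": 0,"grip": 1},{"tx": 0,"ty": 0.1,"tz": 0,"yaw": 0,"grip": 1},{"tx": 0,"ty": 0.1,"tz": 0,"yaw": 0,"grip": 1},{"tx": 0,"ty": 0,"tz": 0,"yaw": 0,"grip": 1}])

```text
time_s: 15.05
ee_pos: [574.0, 206.1, 66.2]
ee_rot: [-90.0, -0.0, -180.0]
ft_force: [0.4, -0.6, -0.9]
gripper_width: 0.1
```

Emit:
arm_command(moves=[{"tx": 0,"ty": 0.1,"tz": 0,"yaw": 0,"grip": 1},{"tx": 0,"ty": 0.1,"tz": 0,"yaw": 0,"grip": 1},{"tx": 0,"ty": 0,"tz": 0,"yaw": 0,"grip": 1}])

```text
time_s: 15.35
ee_pos: [574.1, 206.1, 64.3]
ee_rot: [-90.0, -0.0, -180.0]
ft_force: [0.6, 1.3, -1.0]
gripper_width: -0.2
```

```bash
cat > cap.py <<'E'
from h import *
import sys
def cap(col):
    lo,hi={'green':((45,90,30),(85,255,255)),'blue':((100,90,50),(125,255,255)),'yellow':((20,110,80),(36,255,255))}[col]
    xy={'green':(573.7,205.4),'blue':(576.5,145.9),'yellow':(515.2,202.3)}[col]
    c=cam('wrist'); m=cv2.inRange(cv2.cvtColor(c['image'],cv2.COLOR_BGR2HSV),lo,hi); m=cv2.erode(m,np.ones((3,3)))
    v,u=np.nonzero(m); P=depth(c,np.c_[u,v]); P=P[np.hypot(P[:,0]-xy[0],P[:,1]-xy[1])<16]
    print(col,'cap n',len(P),'z pct10,50,90',np.percentile(P[:,2],[10,50,90]).round(1),'x',P[:,0].min().round(1),'F',c['s']['ft_force'].round(2),'z',c['s']['ee_pos'].round(1))
    v,u=np.mgrid[0:480,0:640]; P=depth(c,np.c_[u.ravel(),v.ravel()]); ok=(c['z_map'].ravel()>0)&(np.hypot(P[:,0]-c['s']['ee_pos'][0],P[:,1]-c['s']['ee_pos'][1])<22)
    z=P[ok][:,2]; print(np.histogram(z,bins=range(48,130,3)))
if __name__=='__main__': cap(sys.argv[1])
E
python3 cap.py green
```

```text
green cap n 1095 z pct10,50,90 [74.  75.8 76.6] x 571.1 F [ 0.59  1.34 -1.03] z [574.1 206.1  64.3]
(array([ 213,  375, 1098,   93,  772,    5,    4,   75,  197,  976,    0,
          0,    0,    0,    0,   74,  154,  193,  209,  221,  227,  246,
        270,  226,  164,  240,  592]), array([ 48,  51,  54,  57,  60,  63,  66,  69,  72,  75,  78,  81,  84,
        87,  90,  93,  96,  99, 102, 105, 108, 111, 114, 117, 120, 123,
       126, 129]))
```

```bash
python3 - <<'E'
from h import *
c=cam('wrist'); 
for x in (310,322,334):
    P=depth(c,[(x,y) for y in range(250,330,8)]); print(x,[(y,*p.round(0)) for y,p in zip(range(250,330,8),P)])
E
```

```text
310 [(250, np.float64(588.0), np.float64(213.0), np.float64(55.0)), (258, np.float64(586.0), np.float64(213.0), np.float64(61.0)), (266, np.float64(586.0), np.float64(212.0), np.float64(74.0)), (274, np.float64(583.0), np.float64(212.0), np.float64(76.0)), (282, np.float64(578.0), np.float64(212.0), np.float64(76.0)), (290, np.float64(584.0), np.float64(211.0), np.float64(99.0)), (298, np.float64(584.0), np.float64(211.0), np.float64(107.0)), (306, np.float64(584.0), np.float64(211.0), np.float64(114.0)), (314, np.float64(585.0), np.float64(211.0), np.float64(121.0)), (322, np.float64(584.0), np.float64(210.0), np.float64(126.0))]
322 [(250, np.float64(590.0), np.float64(206.0), np.float64(61.0)), (258, np.float64(586.0), np.float64(206.0), np.float64(61.0)), (266, np.float64(587.0), np.float64(206.0), np.float64(77.0)), (274, np.float64(583.0), np.float64(206.0), np.float64(77.0)), (282, np.float64(578.0), np.float64(206.0), np.float64(76.0)), (290, np.float64(584.0), np.float64(206.0), np.float64(99.0)), (298, np.float64(585.0), np.float64(206.0), np.float64(108.0)), (306, np.float64(584.0), np.float64(206.0), np.float64(114.0)), (314, np.float64(584.0), np.float64(206.0), np.float64(120.0)), (322, np.float64(583.0), np.float64(206.0), np.float64(125.0))]
334 [(250, np.float64(589.0), np.float64(200.0), np.float64(56.0)), (258, np.float64(586.0), np.float64(200.0), np.float64(62.0)), (266, np.float64(586.0), np.float64(200.0), np.float64(74.0)), (274, np.float64(582.0), np.float64(200.0), np.float64(76.0)), (282, np.float64(579.0), np.float64(200.0), np.float64(77.0)), (290, np.float64(585.0), np.float64(201.0), np.float64(100.0)), (298, np.float64(584.0), np.float64(202.0), np.float64(107.0)), (306, np.float64(585.0), np.float64(202.0), np.float64(115.0)), (314, np.float64(584.0), np.float64(202.0), np.float64(120.0)), (322, np.float64(585.0), np.float64(202.0), np.float64(127.0))]
```

Emit:
arm_command(moves=[{"tx": 0,"ty": 0.1,"tz": 0,"yaw": 0,"grip": 1},{"tx": 0,"ty": 0.1,"tz": 0,"yaw": 0,"grip": 1},{"tx": 0,"ty": 0.1,"tz": 0,"yaw": 0,"grip": 1},{"tx": 0,"ty": 0,"tz": 0,"yaw": 0,"grip": 1}])

```text
time_s: 15.85
ee_pos: [574.0, 206.1, 61.3]
ee_rot: [-90.0, -0.0, -180.0]
ft_force: [0.3, 0.4, 0.1]
gripper_width: 0.1
```

The finger's visible lower edge is well above the cap (z ≈ 95 at TCP 64), so the tips sit behind the nominal TCP. A 4 mm step from no contact is safe, since the key travel alone is 6 mm, so I'm going down in those.

Emit:
arm_command(moves=[{"tx": 0,"ty": 0.1,"tz": 0,"yaw": 0,"grip": 1},{"tx": 0,"ty": 0.1,"tz": 0,"yaw": 0,"grip": 1},{"tx": 0,"ty": 0.1,"tz": 0,"yaw": 0,"grip": 1},{"tx": 0,"ty": 0.1,"tz": 0,"yaw": 0,"grip": 1},{"tx": 0,"ty": 0,"tz": 0,"yaw": 0,"grip": 1}])

```text
time_s: 16.35
ee_pos: [574.1, 206.1, 57.3]
ee_rot: [-90.0, -0.0, -180.0]
ft_force: [0.3, -0.2, 0.2]
gripper_width: -0.1
```

```bash
python3 cap.py green
```

```text
green cap n 872 z pct10,50,90 [72.8 75.7 76.6] x 574.2 F [ 0.3  -0.25  0.2 ] z [574.1 206.1  57.3]
(array([ 208,  398, 1172,  105,  840,    4,    3,   90,  186,  753,    0,
          0,   13,  105,  177,  189,  225,  216,  225,  263,  277,  192,
        144,  626,  213,  308,  770]), array([ 48,  51,  54,  57,  60,  63,  66,  69,  72,  75,  78,  81,  84,
        87,  90,  93,  96,  99, 102, 105, 108, 111, 114, 117, 120, 123,
       126, 129]))
```

Emit:
arm_command(moves=[{"tx": 0,"ty": 0.1,"tz": 0,"yaw": 0,"grip": 1},{"tx": 0,"ty": 0.1,"tz": 0,"yaw": 0,"grip": 1},{"tx": 0,"ty": 0.1,"tz": 0,"yaw": 0,"grip": 1},{"tx": 0,"ty": 0.1,"tz": 0,"yaw": 0,"grip": 1},{"tx": 0,"ty": 0,"tz": 0,"yaw": 0,"grip": 1}])

```text
time_s: 16.9
ee_pos: [574.0, 206.1, 53.3]
ee_rot: [-90.0, -0.0, -180.0]
ft_force: [0.6, -0.9, -0.1]
gripper_width: 0.1
```

Emit:
arm_command(moves=[{"tx": 0,"ty": 0.1,"tz": 0,"yaw": 0,"grip": 1},{"tx": 0,"ty": 0.1,"tz": 0,"yaw": 0,"grip": 1},{"tx": 0,"ty": 0.1,"tz": 0,"yaw": 0,"grip": 1},{"tx": 0,"ty": 0,"tz": 0,"yaw": 0,"grip": 1}])

```text
time_s: 17.3
ee_pos: [574.2, 206.1, 50.4]
ee_rot: [-90.0, -0.0, -180.0]
ft_force: [-0.8, -0.1, 1.2]
gripper_width: -0.1
```

Emit:
arm_command(moves=[{"tx": 0,"ty": 0.1,"tz": 0,"yaw": 0,"grip": 1},{"tx": 0,"ty": 0.1,"tz": 0,"yaw": 0,"grip": 1},{"tx": 0,"ty": 0,"tz": 0,"yaw": 0,"grip": 1}])

```text
time_s: 17.6
ee_pos: [574.2, 206.2, 48.6]
ee_rot: [-90.0, 0.0, -180.0]
ft_force: [-0.5, -0.1, 2.4]
gripper_width: -0.1
```

```bash
python3 cap.py green
```

```text
green cap n 638 z pct10,50,90 [69.1 72.6 73.7] x 576.4 F [-0.48 -0.1   2.4 ] z [574.2 206.2  48.6]
(array([ 267,  422, 1303,  893,   10,    4,   96,  170,  526,    8,   98,
        172,  188,  211,  224,  230,  252,  275,  204,  153,  562,  279,
        283,  708, 1031,  658,  649]), array([ 48,  51,  54,  57,  60,  63,  66,  69,  72,  75,  78,  81,  84,
        87,  90,  93,  96,  99, 102, 105, 108, 111, 114, 117, 120, 123,
       126, 129]))
```

Contact: the cap is 3 mm down at 2.4 N. Continuing until clearly beyond 5 N (aim 7–9 N).

Emit:
arm_command(moves=[{"tx": 0,"ty": 0.1,"tz": 0,"yaw": 0,"grip": 1},{"tx": 0,"ty": 0.1,"tz": 0,"yaw": 0,"grip": 1},{"tx": 0,"ty": 0.1,"tz": 0,"yaw": 0,"grip": 1},{"tx": 0,"ty": 0,"tz": 0,"yaw": 0,"grip": 1}])

```text
time_s: 18.05
ee_pos: [574.3, 206.2, 45.5]
ee_rot: [-90.0, 0.0, -180.0]
ft_force: [-1.6, -0.2, 2.7]
gripper_width: 0.0
```

Emit:
arm_command(moves=[{"tx": 0,"ty": 0.1,"tz": 0,"yaw": 0,"grip": 1},{"tx": 0,"ty": 0.1,"tz": 0,"yaw": 0,"grip": 1},{"tx": 0,"ty": 0,"tz": 0,"yaw": 0,"grip": 1}])

```text
time_s: 18.35
ee_pos: [574.3, 206.1, 43.5]
ee_rot: [-90.0, 0.0, -180.0]
ft_force: [-0.2, 0.9, 2.6]
gripper_width: 0.6
```

Emit:
arm_command(moves=[{"tx": 0,"ty": 0.1,"tz": 0,"yaw": 0,"grip": 1},{"tx": 0,"ty": 0.1,"tz": 0,"yaw": 0,"grip": 1},{"tx": 0,"ty": 0.1,"tz": 0,"yaw": 0,"grip": 1},{"tx": 0,"ty": 0,"tz": 0,"yaw": 0,"grip": 1}])

```text
time_s: 18.75
ee_pos: [574.3, 206.2, 40.5]
ee_rot: [-90.0, 0.0, -180.0]
ft_force: [-0.8, 0.3, 4.8]
gripper_width: 0.1
```

Emit:
arm_command(moves=[{"tx": 0,"ty": 0.1,"tz": 0,"yaw": 0,"grip": 1},{"tx": 0,"ty": 0,"tz": 0,"yaw": 0,"grip": 1}])

```text
time_s: 18.95
ee_pos: [574.3, 206.2, 39.5]
ee_rot: [-90.0, 0.0, -180.0]
ft_force: [-0.6, -0.4, 3.8]
gripper_width: 0.2
```

Emit:
arm_command(moves=[{"tx": 0,"ty": 0.1,"tz": 0,"yaw": 0,"grip": 1},{"tx": 0,"ty": 0,"tz": 0,"yaw": 0,"grip": 1}])

```text
time_s: 19.15
ee_pos: [574.3, 206.1, 38.5]
ee_rot: [-90.0, 0.0, -180.0]
ft_force: [-0.4, -0.5, 4.3]
gripper_width: 0.0
```

Emit:
arm_command(moves=[{"tx": 0,"ty": 0.1,"tz": 0,"yaw": 0,"grip": 1},{"tx": 0,"ty": 0,"tz": 0,"yaw": 0,"grip": 1}])

```text
time_s: 19.35
ee_pos: [574.2, 206.1, 37.4]
ee_rot: [-90.0, 0.0, -180.0]
ft_force: [-0.7, 0.9, 4.9]
gripper_width: -0.2
```

Emit:
arm_command(moves=[{"tx": 0,"ty": 0.1,"tz": 0,"yaw": 0,"grip": 1},{"tx": 0,"ty": 0,"tz": 0,"yaw": 0,"grip": 1}])

```text
time_s: 19.55
ee_pos: [574.3, 206.1, 36.6]
ee_rot: [-90.0, 0.0, -180.0]
ft_force: [-0.5, -0.9, 5.4]
gripper_width: -0.1
```

Emit:
arm_command(moves=[{"tx": 0,"ty": 0.05,"tz": 0,"yaw": 0,"grip": 1},{"tx": 0,"ty": 0,"tz": 0,"yaw": 0,"grip": 1}])

```text
time_s: 19.75
ee_pos: [574.3, 206.2, 36.2]
ee_rot: [-90.0, 0.0, -180.0]
ft_force: [-0.7, -0.2, 6.1]
gripper_width: -0.1
```

Emit:
arm_command(moves=[{"tx": 0,"ty": 0.1,"tz": 0,"yaw": 0,"grip": 1},{"tx": 0,"ty": 0.05,"tz": 0,"yaw": 0,"grip": 1},{"tx": 0,"ty": 0,"tz": 0,"yaw": 0,"grip": 1}])

```text
time_s: 20.05
ee_pos: [574.3, 206.1, 34.8]
ee_rot: [-90.0, 0.0, -180.0]
ft_force: [-1.1, -0.2, 7.0]
gripper_width: 0.0
```

Emit:
arm_command(moves=[{"tx": 0,"ty": 0,"tz": 0,"yaw": 0,"grip": 1},{"tx": 0,"ty": 0,"tz": 0,"yaw": 0,"grip": 1},{"tx": 0,"ty": 0,"tz": 0,"yaw": 0,"grip": 1},{"tx": 0,"ty": 0,"tz": 0,"yaw": 0,"grip": 1}])

```text
time_s: 20.45
ee_pos: [574.3, 206.2, 34.9]
ee_rot: [-90.0, 0.0, -180.0]
ft_force: [-0.9, -0.0, 6.1]
gripper_width: 0.5
```

```bash
python3 cap.py green|head -1
```

```text
green cap n 579 z pct10,50,90 [56.9 59.1 60. ] x 576.1 F [-0.94 -0.03  6.07] z [574.3 206.2  34.9]
```

Consistent with a soft bush (0.62 N/mm): the cap is 16.5 mm down at 6.5 N, so the key is fully down and has been held about a second. Releasing, then over to yellow.

Emit:
arm_command(moves=[{"tx": 0,"ty": 0,"tz": 0,"yaw": 0,"grip": 1},{"tx": 0,"ty": -2,"tz": 0,"yaw": 0,"grip": 1},{"tx": 0,"ty": -2,"tz": 0,"yaw": 0,"grip": 1},{"tx": 3,"ty": 0,"tz": 0.2,"yaw": 0,"grip": 1},{"tx": 2.9,"ty": 0,"tz": 0.2,"yaw": 0,"grip": 1},{"tx": 0,"ty": 1,"tz": 0,"yaw": 0,"grip": 1},{"tx": 0,"ty": 0.8,"tz": 0,"yaw": 0,"grip": 1},{"tx": 0,"ty": 0,"tz": 0,"yaw": 0,"grip": 1}])

```text
time_s: 21.3
ee_pos: [514.4, 201.6, 54.5]
ee_rot: [-89.9, -0.2, 180.0]
ft_force: [0.4, 0.1, -1.2]
gripper_width: -0.2
```

Emit:
arm_command(moves=[{"tx": 0,"ty": 0,"tz": 0,"yaw": 0,"grip": 1},{"tx": 0,"ty": 0,"tz": 0,"yaw": 0,"grip": 1}])

```text
time_s: 21.5
ee_pos: [515.8, 202.1, 56.3]
ee_rot: [-90.0, -0.0, 180.0]
ft_force: [0.1, -0.0, 0.9]
gripper_width: -0.1
```

```bash
python3 cap.py green|head -1; python3 cap.py yellow|head -1
```

```text
green cap n 3233 z pct10,50,90 [75.  75.9 76.7] x 559.8 F [ 0.09 -0.05  0.91] z [515.8 202.1  56.3]
yellow cap n 637 z pct10,50,90 [73.5 75.6 76.6] x 516.6 F [-0.73 -0.38 -0.04] z [515.7 202.2  56.4]
```

Emit:
arm_command(moves=[{"tx": 0,"ty": 0.2,"tz": 0,"yaw": 0,"grip": 1},{"tx": 0,"ty": 0.2,"tz": 0,"yaw": 0,"grip": 1},{"tx": 0,"ty": 0.2,"tz": 0,"yaw": 0,"grip": 1},{"tx": 0,"ty": 0.2,"tz": 0,"yaw": 0,"grip": 1},{"tx": 0,"ty": 0.1,"tz": 0,"yaw": 0,"grip": 1},{"tx": 0,"ty": 0,"tz": 0,"yaw": 0,"grip": 1}])

```text
time_s: 22.2
ee_pos: [515.3, 202.1, 47.7]
ee_rot: [-90.0, 0.0, -180.0]
ft_force: [-1.4, 0.1, 3.0]
gripper_width: 0.0
```

Emit:
arm_command(moves=[{"tx": 0,"ty": 0.1,"tz": 0,"yaw": 0,"grip": 1},{"tx": 0,"ty": 0,"tz": 0,"yaw": 0,"grip": 1}])

```text
time_s: 22.4
ee_pos: [515.3, 202.1, 46.6]
ee_rot: [-90.0, 0.0, -180.0]
ft_force: [-0.6, 0.8, 4.7]
gripper_width: -0.1
```

Emit:
arm_command(moves=[{"tx": 0,"ty": 0.1,"tz": 0,"yaw": 0,"grip": 1},{"tx": 0,"ty": 0,"tz": 0,"yaw": 0,"grip": 1}])

```text
time_s: 22.6
ee_pos: [515.2, 202.1, 45.5]
ee_rot: [-90.0, 0.0, -180.0]
ft_force: [-0.8, -0.2, 4.2]
gripper_width: 0.0
```

Emit:
arm_command(moves=[{"tx": 0,"ty": 0.05,"tz": 0,"yaw": 0,"grip": 1},{"tx": 0,"ty": 0,"tz": 0,"yaw": 0,"grip": 1}])

```text
time_s: 22.8
ee_pos: [515.3, 202.1, 45.0]
ee_rot: [-90.0, 0.0, -180.0]
ft_force: [-2.1, -0.9, 5.6]
gripper_width: -0.2
```

Emit:
arm_command(moves=[{"tx": 0,"ty": 0.05,"tz": 0,"yaw": 0,"grip": 1},{"tx": 0,"ty": 0,"tz": 0,"yaw": 0,"grip": 1}])

```text
time_s: 23.0
ee_pos: [515.3, 202.1, 44.8]
ee_rot: [-90.0, 0.0, -180.0]
ft_force: [-1.8, -1.0, 6.1]
gripper_width: -0.3
```

Emit:
arm_command(moves=[{"tx": 0,"ty": 0.05,"tz": 0,"yaw": 0,"grip": 1},{"tx": 0,"ty": 0,"tz": 0,"yaw": 0,"grip": 1}])

```text
time_s: 23.2
ee_pos: [515.3, 202.1, 44.7]
ee_rot: [-90.0, 0.0, -180.0]
ft_force: [-3.4, -0.1, 8.8]
gripper_width: 0.2
```

Force rises steeply at 6.7 mm: stiff bush, the key is bottomed at 8.8 N. Holding.

Emit:
arm_command(moves=[{"tx": 0,"ty": 0,"tz": 0,"yaw": 0,"grip": 1},{"tx": 0,"ty": 0,"tz": 0,"yaw": 0,"grip": 1},{"tx": 0,"ty": 0,"tz": 0,"yaw": 0,"grip": 1},{"tx": 0,"ty": 0,"tz": 0,"yaw": 0,"grip": 1},{"tx": 0,"ty": 0,"tz": 0,"yaw": 0,"grip": 1},{"tx": 0,"ty": 0,"tz": 0,"yaw": 0,"grip": 1},{"tx": 0,"ty": 0,"tz": 0,"yaw": 0,"grip": 1},{"tx": 0,"ty": 0,"tz": 0,"yaw": 0,"grip": 1}])

```text
time_s: 24.0
ee_pos: [515.3, 202.1, 44.7]
ee_rot: [-90.0, 0.0, -180.0]
ft_force: [-3.3, -0.1, 9.2]
gripper_width: 0.4
```

```bash
python3 cap.py yellow|head -1
```

```text
yellow cap n 496 z pct10,50,90 [66.2 68.9 69.9] x 518.3 F [-3.28 -0.11  9.16] z [515.3 202.1  44.7]
```

Emit:
arm_command(moves=[{"tx": 0,"ty": -2.1,"tz": 0,"yaw": 0,"grip": 1},{"tx": 0,"ty": -2,"tz": 0,"yaw": 0,"grip": 1},{"tx": -3,"ty": 0,"tz": 2.8,"yaw": 0,"grip": 1},{"tx": -3.1,"ty": 0,"tz": 2.8,"yaw": 0,"grip": 1},{"tx": 0,"ty": 0,"tz": 0,"yaw": 0,"grip": 1},{"tx": 0,"ty": 1.5,"tz": 0,"yaw": 0,"grip": 1},{"tx": 0,"ty": 1.2,"tz": 0,"yaw": 0,"grip": 1},{"tx": 0,"ty": 0,"tz": 0,"yaw": 0,"grip": 1}])

```text
time_s: 24.85
ee_pos: [574.2, 145.7, 55.2]
ee_rot: [-89.9, -0.3, 180.0]
ft_force: [-1.0, 0.4, 0.2]
gripper_width: 0.1
```

Emit:
arm_command(moves=[{"tx": 0,"ty": 0,"tz": 0,"yaw": 0,"grip": 1},{"tx": 0,"ty": 0,"tz": 0,"yaw": 0,"grip": 1}])

```text
time_s: 25.05
ee_pos: [576.5, 146.5, 58.6]
ee_rot: [-90.0, 0.1, -180.0]
ft_force: [0.1, 0.3, -0.1]
gripper_width: 0.1
```

```bash
for k in green blue;do python3 cap.py $k|head -1;done
```

```text
green cap n 2304 z pct10,50,90 [74.3 75.7 76.6] x 560.8 F [ 0.1   0.27 -0.09] z [576.5 146.5  58.6]
blue cap n 952 z pct10,50,90 [74.4 75.8 76.6] x 576.2 F [-0.44 -0.26  0.07] z [576.5 146.6  58.7]
```

Contact is expected near TCP z 51.4. Pressing blue in the same way.

Emit:
arm_command(moves=[{"tx": 0,"ty": 0.3,"tz": 0,"yaw": 0,"grip": 1},{"tx": 0,"ty": 0.3,"tz": 0,"yaw": 0,"grip": 1},{"tx": 0,"ty": 0.2,"tz": 0,"yaw": 0,"grip": 1},{"tx": 0,"ty": 0.2,"tz": 0,"yaw": 0,"grip": 1},{"tx": 0,"ty": 0,"tz": 0,"yaw": 0,"grip": 1}])

```text
time_s: 25.65
ee_pos: [576.2, 146.2, 48.0]
ee_rot: [-90.0, 0.0, -180.0]
ft_force: [-1.7, 0.8, 2.3]
gripper_width: -0.4
```

Emit:
arm_command(moves=[{"tx": 0,"ty": 0.1,"tz": 0,"yaw": 0,"grip": 1},{"tx": 0,"ty": 0.1,"tz": 0,"yaw": 0,"grip": 1},{"tx": 0,"ty": 0,"tz": 0,"yaw": 0,"grip": 1}])

```text
time_s: 25.95
ee_pos: [576.2, 146.2, 46.1]
ee_rot: [-90.0, 0.0, -180.0]
ft_force: [-2.1, 0.6, 2.3]
gripper_width: -0.3
```

Emit:
arm_command(moves=[{"tx": 0,"ty": 0.1,"tz": 0,"yaw": 0,"grip": 1},{"tx": 0,"ty": 0,"tz": 0,"yaw": 0,"grip": 1}])

```text
time_s: 26.15
ee_pos: [576.2, 146.2, 45.0]
ee_rot: [-90.0, 0.0, -180.0]
ft_force: [-2.6, 0.4, 4.4]
gripper_width: 0.4
```

Emit:
arm_command(moves=[{"tx": 0,"ty": 0.05,"tz": 0,"yaw": 0,"grip": 1},{"tx": 0,"ty": 0,"tz": 0,"yaw": 0,"grip": 1}])

```text
time_s: 26.35
ee_pos: [576.2, 146.2, 44.5]
ee_rot: [-90.0, 0.0, -180.0]
ft_force: [-2.6, 1.7, 3.5]
gripper_width: 0.3
```

Emit:
arm_command(moves=[{"tx": 0,"ty": 0.05,"tz": 0,"yaw": 0,"grip": 1},{"tx": 0,"ty": 0,"tz": 0,"yaw": 0,"grip": 1}])

```text
time_s: 26.55
ee_pos: [576.2, 146.2, 44.0]
ee_rot: [-90.0, 0.0, -180.0]
ft_force: [-2.3, 0.9, 4.8]
gripper_width: 0.6
```

Emit:
arm_command(moves=[{"tx": 0,"ty": 0.05,"tz": 0,"yaw": 0,"grip": 1},{"tx": 0,"ty": 0,"tz": 0,"yaw": 0,"grip": 1}])

```text
time_s: 26.75
ee_pos: [576.2, 146.2, 43.5]
ee_rot: [-90.0, 0.0, -180.0]
ft_force: [-3.1, -0.0, 4.4]
gripper_width: -0.2
```

Emit:
arm_command(moves=[{"tx": 0,"ty": 0.1,"tz": 0,"yaw": 0,"grip": 1},{"tx": 0,"ty": 0,"tz": 0,"yaw": 0,"grip": 1}])

```text
time_s: 26.95
ee_pos: [576.2, 146.2, 42.7]
ee_rot: [-90.0, 0.0, -180.0]
ft_force: [-3.1, 0.7, 6.6]
gripper_width: 0.2
```

Emit:
arm_command(moves=[{"tx": 0,"ty": 0.1,"tz": 0,"yaw": 0,"grip": 1},{"tx": 0,"ty": 0,"tz": 0,"yaw": 0,"grip": 1}])

```text
time_s: 27.15
ee_pos: [576.2, 146.2, 42.0]
ee_rot: [-90.0, 0.0, -180.0]
ft_force: [-3.1, 1.2, 7.7]
gripper_width: 0.2
```

Emit:
arm_command(moves=[{"tx": 0,"ty": 0.05,"tz": 0,"yaw": 0,"grip": 1},{"tx": 0,"ty": 0,"tz": 0,"yaw": 0,"grip": 1}])

```text
time_s: 27.35
ee_pos: [576.2, 146.2, 41.7]
ee_rot: [-90.0, 0.0, -180.0]
ft_force: [-4.1, 0.7, 9.5]
gripper_width: 0.0
```

Emit:
arm_command(moves=[{"tx": 0,"ty": 0,"tz": 0,"yaw": 0,"grip": 1},{"tx": 0,"ty": 0,"tz": 0,"yaw": 0,"grip": 1},{"tx": 0,"ty": 0,"tz": 0,"yaw": 0,"grip": 1},{"tx": 0,"ty": 0,"tz": 0,"yaw": 0,"grip": 1},{"tx": 0,"ty": 0,"tz": 0,"yaw": 0,"grip": 1},{"tx": 0,"ty": 0,"tz": 0,"yaw": 0,"grip": 1},{"tx": 0,"ty": 0,"tz": 0,"yaw": 0,"grip": 1},{"tx": 0,"ty": -2,"tz": 0,"yaw": 0,"grip": 1}])

```text
time_s: 28.15
ee_pos: [575.1, 145.7, 59.0]
ee_rot: [-89.9, -0.2, 180.0]
ft_force: [0.5, 1.0, 0.2]
gripper_width: 0.1
```

Emit:
arm_command(moves=[{"tx": 0,"ty": -3,"tz": 0,"yaw": 0,"grip": 1},{"tx": 0,"ty": -4,"tz": 0,"yaw": 0,"grip": 1},{"tx": 0,"ty": -4,"tz": 0,"yaw": 0,"grip": 1},{"tx": 2,"ty": -4,"tz": 0,"yaw": 0,"grip": 1},{"tx": 2,"ty": -3,"tz": 0,"yaw": 0,"grip": 1},{"tx": 0,"ty": 0,"tz": 0,"yaw": 0,"grip": 1},{"tx": 0,"ty": 0,"tz": 0,"yaw": 0,"grip": 1},{"tx": 0,"ty": 0,"tz": 0,"yaw": 0,"grip": 1}])

```text
time_s: 28.95
ee_pos: [535.9, 145.9, 239.3]
ee_rot: [-89.9, -0.1, 180.0]
ft_force: [0.3, -0.3, -0.3]
gripper_width: -0.2
```

```bash
for k in green yellow blue;do python3 cap.py $k|head -1;done; python3 - <<'E'
from h import *
c=cam('wrist'); d=cam('side'); cv2.imwrite('pics/fin.png',np.hstack([cv2.resize(c['image'],(400,300)),cv2.resize(d['image'],(400,300))])); print(c['s']['time_s'],c['s']['ee_pos'],c['s']['ft_force'])
E
```

```text
green cap n 635 z pct10,50,90 [74.9 75.8 76.8] x 560.3 F [ 0.25 -0.3  -0.34] z [535.9 145.9 239.3]
yellow cap n 534 z pct10,50,90 [74.9 75.9 76.8] x 500.9 F [ 0.71 -0.36 -0.19] z [535.9 145.8 239.1]
blue cap n 651 z pct10,50,90 [74.9 75.9 76.8] x 563.2 F [ 0.01  0.24 -0.87] z [536.  145.8 239.2]
29.1 [536.06333138 145.85379413 239.44537926] [ 0.46092271 -0.68222231  0.36823672]
```

View pics/fin.png

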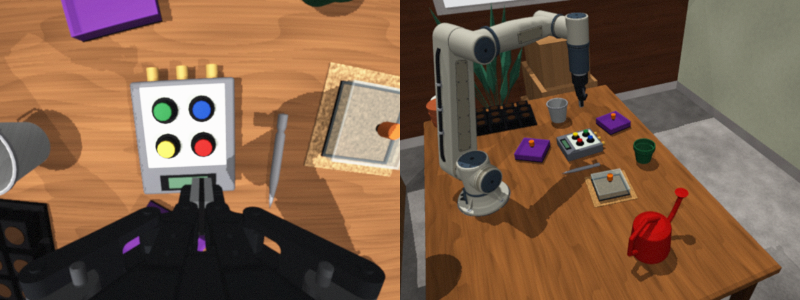

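The last picture shows all keys up (wrist half, around (182,127)), the cover flat on the mat (side half (610,185)), and the can, bucket, pot and dibber in place. The arm touches nothing.

```bash
python3 -c "from workcell import hand_in; print(hand_in())"
```

```text
the job is handed in; nothing more can be done
None
```

I handed the job in at about 29 s of robot time, with the cover on the mat and the programme keys pressed in the order green, yellow, blue.

- **Cover:** I lifted it by its knob and lowered it into contact with the cork mat before letting go. It lies flat inside the mat, with its top at z 43.5 against 44 expected and about 0.1° of tilt.
- **Keys:** Each was pressed until the force passed the 5 N full-travel point, held about a second, then let up. None of the force readings came near 20 N, and I did not press red.

| Key | Cap travel | Highest force reading |
|---|---|---|
| Green | about 16.5 mm | about 7 N |
| Yellow | about 7 mm | about 9 N |
| Blue | about 10 mm | about 9.5 N |

- **Last checks:** The green, yellow and blue caps are back at their rest height (about 76 mm). The can, bucket, pot and dibber look unmoved in the last pictures, judged by eye. The arm was clear of everything and its force reading was about zero.
- **Disagreements:**
  - The first two move calls were refused, because every row needs all five fields.
  - The shut fingertips made contact about 25 mm behind the stated tool point, so I set the depth of each press by force and cap height.
  - The gripper read 23 mm on the 28 mm knob, but the cover stayed held and level.

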